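# Brush off the carving block and rock out its stop post

### The job

Take the bench brush by its wooden back and sweep the four gourd-shell offcuts off the carving block into the scrap pan at its end, then put the brush down on the table. The stop post is jammed tight in its slot: grip it and rock it well over to one side and the other along the slot, several times, easing it up little by little until it frees, and finish while still holding it, upright and still, just clear above its slot. Do not touch the offcuts with the gripper, and leave the bowl, cup, gourd and gouge where they are.

Things in the scene. Friction and masses are not known exactly. Their poses are not given: they have to be found in the camera images.
- block: Carving block of laminated hardwood screwed to the table: 170 mm (its x) by 300 mm (its y) by 50 mm high, flat top. Origin at the centre of its underside, on the table; x and y lie along its sides, z up. The pan stands against its -y end; the slot with the stop post is near its +y end. The offcuts lie between post and pan, their centres at least 100 mm (in y) from the post's.
- slot (a point): Centre of the slot's mouth in the block's top face (block x 0, y 105 mm, z 50 mm). The slot is 40 mm long (block x) by 28 mm wide (block y) and 44 mm deep. Its rigid walls leave the post 5 mm of play at each end along block x, so that it can lean about 13 degrees either way along block x, turning about the cheeks.
- cheeks (a point): Point in the slot 28 mm below the block's top, midway between two sprung cork-faced cheeks that squeeze the post's +y and -y faces with about 60 N each, until its foot has risen about 17 mm. A straight pull would take 60 to 90 N; leaning it takes about 10 N sideways at post_grip, and while it is being leaned it slides up easily. Nothing carries its foot: it hangs in the cheeks.
- post_grip (a point): Point on the stop post's axis to grip it at, 50 mm above the block's top at the start, 90 mm above its foot. The post is a plain upright hardwood bar 30 mm (block x) by 24 mm (block y) and 115 mm long, about 0.12 kg; at the start its foot is 40 mm deep in the slot and its top 75 mm above the block. Axes as the block's at the start.
- post_foot (a point): Centre of the post's lower end face; z points up along the post. 40 mm below the block's top at the start.
- post_top (a point): Centre of the post's upper end face, 115 mm from post_foot.
- pan: Sheet-steel scrap pan fixed on the table, 220 mm (x) by 170 mm (y), walls 35 mm high on three sides, no wall on its +y side, which lies flat against the block's -y end; wooden handle on its -y side. Origin at the centre of its underside; axes as the block's.
- brush_grip (a point): Point to grip the bench brush at: in the wooden back (160 mm along x, 34 along y, 22 high), 52 mm above the bristles' lower face. The bristles are a stiff block 150 mm long, 30 wide and 40 high under the back, from 87 mm ahead (+x) to 63 mm behind this point. A round handle runs on towards -x, to 176 mm from this point. Stands on its bristles, z up; 0.16 kg.
- chip0_mid (a point): Centre of a gourd-shell offcut, a chunky piece 30 by 22 by 14 mm, lying on the block at the start.
- chip1_mid (a point): Centre of an offcut, 26 by 24 by 15 mm.
- chip2_mid (a point): Centre of an offcut, 32 by 20 by 14 mm.
- chip3_mid (a point): Centre of an offcut, 24 by 22 by 16 mm.
- bowl: Half-gourd bowl, 110 mm across, 50 mm high, beyond the block. Leave alone.
- cup: Paper cup, 72 mm across, 85 mm high. Leave alone.
- gourd: Small round carved gourd, 92 mm across, 100 mm high. Leave alone.
- gouge: Carving gouge lying on the table beyond the brush, 195 mm long, 24 mm thick. Leave alone.

How it is judged:
By the outcome, as a careful person would: the job done as asked, in the order asked, and still so for the second after the job is handed in, while the arm keeps its last pose, push and grip.
It also fails if it takes over 72 s, if anything falls off the work surface, if the arm or the gripper's body presses on something with over 40 N, if the wrist force passes 120 N, or if a joint passes its speed limit or range.

### The arm

A 6-joint arm with a two-finger parallel gripper is mounted at the origin on the work surface. World frame = base frame: x ahead of the robot, y to its left, z up, the work surface at z = 0. Lengths are in m, angles in rad, forces in N, time in s.
With the tool pointing down it reaches from about 0.325 to 0.775 m from the base axis. Payload 5.5 kg.
Tool frame: the origin (TCP) lies at the very end of the fingers, on their centre line; the grasp point (between the pads) lies 19 mm behind it; z points along the fingers, x is the direction in which the jaws open and shut, and the axes are right-handed (so a half turn about z gives the same grasp; the last joint's range is limited). The gripper opens to 85 mm and grips with 20 to 120 N. Pads are 22 mm wide; open, the fingers measure 114 mm over their backs; the gripper's body (76 mm by 85 mm) begins 54 mm behind the grasp point. The pads swing forward as they close: fully open they stand 13 mm farther back than shut.
Start: joints at [-1.362, 0.091, 1.231, -0, 1.82, -0.057], TCP at [0.158, -0.579, 0.231] pointing down, gripper open.
Joint ranges: [-2.87, 2.87], [-0.86, 2.18], [0.17, 2.46], [-1.51, 4.65], [0.06, 2.69], [-2.65, 2.65]. Speed limits (rad/s): [2.57, 2.57, 3.01, 3.14, 3.14, 3.14].

### API

Orientations are given as a rotation vector (axis times angle).
In Python, from bench import * gives the robot as it stands.
- The arm moves only by the tool play_rows, never from a script. Its argument "rows" is a list of rows, each a list of 3 entries, a list of its own where there are three numbers: the shift along the tool's x, y, z in m, then the turn about the tool's z in degrees, then the gripper's target within -1 to 1 (fully open at 1, half-way at 0, shut at -1). A call has 1 to 10 rows; each row is the pose to reach, as a shift and turn from the pose measured when the call began, along the tool's axes at that moment; what a row does not reach only later rows make up. A row lasts 1/10 s, in which the tool goes at most 50 mm and 8.59 degrees, less where a joint would pass 70% of its speed; a pose out of reach is approached as far as the arm can. A call with a gripper value outside its range is refused whole. The fingers move at their own pace and stop on an object; "grip_force" is the grip in N (left out, the last holds). Time passes only in rows, so rows that repeat a pose let the fingers close. It gives the time, the measured TCP pose, the force and the opening at its end, in the units of the state.
- sense(): the state, without advancing time (a new reading comes with each control period).
- capture(name): name is "side" or "top" or "wrist"; returns (picture, depth): 480x640x3 uint8, blue, green, red; 480x640 float32, m along the optical axis (not along the pixel's ray), 0 where there is no reading.
- calibration(name): a dict with "vfov" (degrees; the focal length in pixels is half the picture's height over the tangent of half this angle, whatever the lens; pixels are square), "cx", "cy" (the principal point, pixels), "origin" and "attitude" of the camera in the world; the wrist camera has in their place "hand_eye" (4x4, takes a point from camera to tool coordinates, whose origin is the TCP and whose axes are the tool frame's). Camera axes: x right, y down, z forward; pixel columns grow to the right and rows downward; lengths in m; the calibration is good to about 2 mm. A picture is of the moment at which its call begins: read the wrist's pose just before it. calibration takes no time and is no camera call.
- hand_in(): hands the job in, once; it reports no verdict.
The state is a dict: "time_s": time; "joints": joint angles; "joint_velocities": joint speeds; "tau": joint torques, N m; "tcp_pos": TCP position; "eef_rot": TCP orientation; "ft_force": force on the tool from outside, world axes, zero at the start; "torque": the same for the moment, N m; "finger_gap": opening from 0.0 (shut) to 1.0 (fully open).
Only numpy, scipy, OpenCV 4.12 (cv2) and the standard library are available. Lean on these libraries where they do the work, as an engineer would, in place of code of your own. Each camera call takes 0.05 s, during which the arm holds its last target. There are 200 camera calls.

## Working session

There is one attempt and no reset: what is moved stays moved. The work goes in short steps, Python scripts to look and compute and a tool call to move; the robot and the scene stay as the last step left them, time stands still between calls to the robot, and variables do not carry over. Pictures are saved under pics/ and viewed, about 8 in all and at most 12, crops included, and the job is handed in when it is done.

Besides the shell and the picture viewer there is one more tool, called after "Call:" in YAML: its name, and indented under it one key for each argument. play_rows: Moves the arm, as the interface text tells. Its arguments: {"type":"object","properties":{"rows":{"type":"array","items":{"type":"array"}},"grip_force":{"type":"number"}},"required":["rows"]}

```bash
mkdir -p pics; ls
cat > h.py <<'E'
import numpy as np,cv2
from bench import *
from scipy.spatial.transform import Rotation as R
def cam(n):
    c=calibration(n); f=240/np.tan(np.radians(c['vfov'])/2); return c,f
def pose(n,s=None):
    c,f=cam(n)
    if n=='wrist':
        s=s or sense(); T=np.eye(4);T[:3,:3]=R.from_rotvec(s['eef_rot']).as_matrix();T[:3,3]=s['tcp_pos']
        M=T@np.array(c['hand_eye']); return M[:3,:3],M[:3,3],c,f
    a=np.array(c['attitude']); A=a if a.shape==(3,3) else R.from_rotvec(a).as_matrix()
    return A,np.array(c['origin']),c,f
def pts(n,depth,P=None):
    A,o,c,f=P or pose(n); v,u=np.mgrid[:480,:640]
    d=np.stack([(u-c['cx'])/f,(v-c['cy'])/f,np.ones_like(u,float)],-1)*depth[...,None]
    return d@A.T+o
def plane(n,uv,z,P=None):
    A,o,c,f=P or pose(n); uv=np.atleast_2d(uv).astype(float)
    d=np.c_[(uv[:,0]-c['cx'])/f,(uv[:,1]-c['cy'])/f,np.ones(len(uv))]@A.T
    return o+d*((z-o[2])/d[:,2])[:,None]
E
python3 - <<'E'
from h import *
for n in('top','side'):
    p,d=capture(n); cv2.imwrite(f'pics/{n}0.png',p); np.savez(f'{n}0.npz',p=p,d=d); print(n,calibration(n))
print(calibration('wrist'));print(sense())
E
```

```text
pics
top {'vfov': 53.28445326389837, 'cx': 320.7297804993437, 'cy': 241.41948057061865, 'origin': array([0.43768502, 0.02316393, 1.02678814]), 'attitude': array([-2.04108619,  2.18000676, -0.24346091])}
side {'vfov': 55.584013827488356, 'cx': 324.7474653218725, 'cy': 238.0551089928512, 'origin': array([ 0.42868349, -0.57946972,  0.48690917]), 'attitude': array([-2.11928625,  0.36827972, -0.19460722])}
{'vfov': 64.52434782760821, 'cx': 326.91956399966455, 'cy': 237.71729366919317, 'hand_eye': array([[ 9.99999612e-01, -8.51667213e-04, -2.26154218e-04,
         9.14864241e-04],
       [ 8.81072596e-04,  9.62328606e-01,  2.71887621e-01,
        -7.00017181e-02],
       [-1.39230988e-05, -2.71887715e-01,  9.62328982e-01,
        -1.41178783e-01],
       [ 0.00000000e+00,  0.00000000e+00,  0.00000000e+00,
         1.00000000e+00]])}
{'time_s': 0.1, 'joints': array([-1.36170679e+00,  9.18041229e-02,  1.23175724e+00, -1.64283155e-05,
        1.81976885e+00, -5.66865887e-02]), 'joint_velocities': array([-0.00156265, -0.00090935, -0.00384047, -0.00049327,  0.00032467,
       -0.00156747]), 'tau': array([ 3.40248560e-03, -4.60217142e+01, -4.19216752e+01,  5.72812019e-05,
        1.06478180e-02, -3.92476170e-05]), 'tcp_pos': array([ 0.1575462 , -0.57869967,  0.23025626]), 'eef_rot': array([-2.49529694e+00,  1.90684575e+00,  2.08681698e-03]), 'ft_force': array([ 0.34102892,  0.14629617, -0.62323756]), 'torque': array([ 0.00719857, -0.00438423,  0.01764218]), 'finger_gap': 0.9972874282663954}
```

View pics/top0.png

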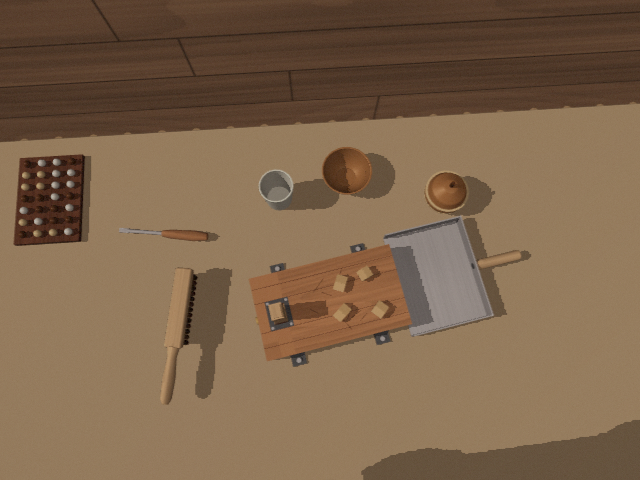

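View pics/side0.png

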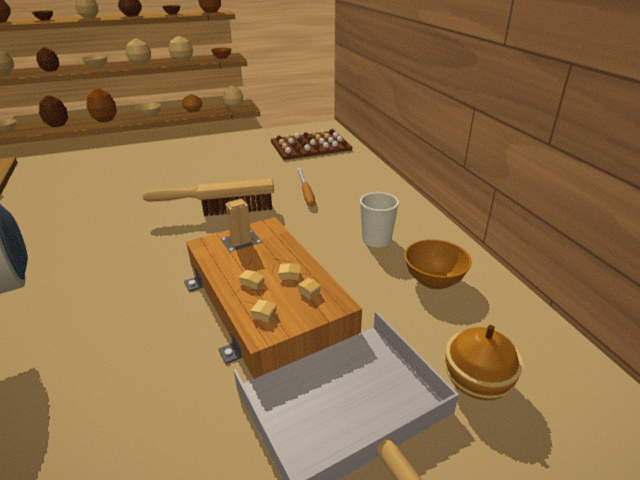

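The top view shows the brush at about (178,310) with its handle to (167,400), the block with corners near (250,278), (268,358), (410,326) and (395,248), and the post at (278,312). The chips are at (341,284), (365,273), (342,313) and (380,310), and the pan is to the right. Next I measure these using depth.

Run:
```python
from h import *
z=np.load('top0.npz');p,d=z['p'],z['d']; X=pts('top',d)
def rect(m,n=''):
    q=X[m]; c,s,a=cv2.minAreaRect((q[:,:2]*1000).astype(np.float32)); print(n,m.sum(),'c',np.round(c,1),'s',np.round(s,1),'a',round(a,2),'z med',np.round(np.median(q[:,2])*1000,1),'max',np.round(np.percentile(q[:,2],99)*1000,1)); return c,s,a
v,u=np.mgrid[:480,:640]
def box(a,b,c,e): return (u>=a)&(u<b)&(v>=c)&(v<e)
print('table z',np.median(X[box(500,600,350,400)][:,2]))
zz=X[...,2]
m=box(240,420,235,365)&(abs(zz-.05)<.006)
m=cv2.morphologyEx(m.astype(np.uint8),cv2.MORPH_OPEN,np.ones((5,5)))>0
c,s,a=rect(m,'block')
hull=cv2.approxPolyDP(cv2.convexHull((X[m][:,:2]*1000).astype(np.float32)),6,True); print(hull[:,0].round(1).tolist())
rect(box(255,300,290,330)&(zz>.115),'posttop')
for (a,b) in((341,284),(365,273),(342,313),(380,310)):
    rect(box(a-13,a+13,b-13,b+13)&(zz>.058)&(zz<.08),'chip')
br=box(155,205,260,410)&(zz>.02)
rect(br&(zz>.05)&(v<345),'brushback'); rect(br&(v>355),'handle'); rect(br,'all')
rect(box(380,500,210,340)&(abs(zz-.035)<.006),'panrim')
for n,b in dict(gouge=(115,215,220,250),cup=(255,298,165,215),bowl=(315,380,140,200)).items(): rect(box(*b)&(zz>.008),n)
```

```text
table z 0.0008860233568591669
block 11177 c [528.9  -4.6] s [170.3 300.6] a 10.37 z med 50.7 max 54.7
[[634.5, -137.6999969482422], [583.7999877929688, 156.3000030517578], [424.1000061035156, 128.10000610351562], [471.6000061035156, -162.6999969482422]]
posttop 222 c [475.9  72.8] s [120.9  32.9] a 37.15 z med 124.2 max 1026.8
chip 171 c [562.4 -28. ] s [21.9 31.5] a 68.78 z med 66.1 max 69.8
chip 143 c [578.6 -79.1] s [22.  25.8] a 27.46 z med 67.9 max 72.1
chip 170 c [502.9 -27.8] s [19.6 32.9] a 40.96 z med 66.2 max 69.5
chip 173 c [ 504.7 -103.5] s [24.1 28.1] a 49.71 z med 67.3 max 70.6
brushback 1404 c [527.1 168.5] s [305.3 152.7] a 84.98 z med 62.0 max 1026.8
handle 569 c [434.3 189.6] s [ 86.7 321.5] a 16.27 z med 60.0 max 1026.8
all 2288 c [511.8 212.2] s [248.1 321.5] a 16.27 z med 61.3 max 1026.8
panrim 703 c [ 589.2 -261.4] s [247.3 225.2] a 10.08 z med 34.5 max 40.2
gouge 608 c [614.2 208.2] s [503.1  92.3] a 56.75 z med 18.8 max 1026.8
cup 842 c [620.  76.] s [373.1  70. ] a 5.54 z med 58.4 max 89.6
bowl 1634 c [647.5 -48.2] s [106.4 430.3] a 85.11 z med 27.1 max 56.4
```

Run:
```python
from h import *
z=np.load('top0.npz');p,d=z['p'],z['d']; X=pts('top',d); zz=X[...,2]; ok=d>0
v,u=np.mgrid[:480,:640]
def box(a,b,c,e): return (u>=a)&(u<b)&(v>=c)&(v<e)&ok
def rect(m,n=''):
    q=X[m]; c,s,a=cv2.minAreaRect((q[:,:2]*1000).astype(np.float32)); print(n,m.sum(),'c',np.round(c,1),'s',np.round(s,1),'a',round(a,2),'z med',np.round(np.median(q[:,2])*1000,1),'99',np.round(np.percentile(q[:,2],99)*1000,1))
rect(box(255,300,290,330)&(zz>.115),'posttop')
br=box(155,205,255,410)
hsv=cv2.cvtColor(p,cv2.COLOR_BGR2HSV)
rect(br&(zz>.055)&(v<340),'back'); 
q=X[br&(zz>.055)&(v<340)]; print('zmed back top',np.percentile(q[:,2],[10,50,90]))
rect(br&(zz>.03)&(v>355),'handle')
q=X[br&(zz>.045)][:,:2]; vx,vy,x0,y0=cv2.fitLine(q.astype(np.float32),cv2.DIST_L2,0,.01,.01).ravel(); t=(q-[x0,y0])@[vx,vy]; print('line',vx,vy,x0,y0,np.degrees(np.arctan2(vy,vx)),t.min(),t.max())
rect(box(380,500,210,340)&(abs(zz-.035)<.006),'panrim')
rect(box(115,215,220,250)&(zz>.008),'gouge');rect(box(255,298,165,215)&(zz>.01),'cup')
```

```text
posttop 215 c [509.7  98.8] s [30.3 24.3] a 11.5 z med 124.2 99 128.5
back 1249 c [543.2 298.7] s [ 35.5 144.8] a 81.46 z med 62.1 99 66.1
zmed back top [0.05954723 0.06206534 0.06450627]
handle 558 c [395.7 320.5] s [23.  90.8] a 84.21 z med 59.9 99 65.4
line 0.98857534 -0.15072775 0.4940759 0.30382887 -8.669104 -0.14546045932811882 0.12175568981961125
panrim 703 c [ 589.2 -261.4] s [247.3 225.2] a 10.08 z med 34.5 99 40.2
gouge 595 c [699.8 344. ] s [195.2  22.3] a 84.0 z med 18.7 99 26.4
cup 810 c [769.3  90.6] s [68.9 70.3] a 86.7 z med 58.8 99 88.2
```

```bash
cat >> h.py <<'E'
def go(x,y,z,yaw=None):
    s=sense(); M=R.from_rotvec(s['eef_rot']).as_matrix(); D=M.T@(np.array([x,y,z])-s['tcp_pos'])
    y0=np.degrees(np.arctan2(M[1,0],M[0,0])); t=0 if yaw is None else (y0-yaw+180)%360-180
    print('shift mm',np.round(D*1000,1),'turn',round(t,1),'yaw',round(y0,1),'dist',round(np.linalg.norm(D)*1000))
C=np.array([.5289,-.0046]); TH=np.radians(10.1)
def blk(x,y): return C+np.array([np.cos(TH),np.sin(TH)])*x+np.array([-np.sin(TH),np.cos(TH)])*y
E
python3 -c "
from h import *
go(.42,-.1,.23,-98.7); go(.5235,.2993,.18,-98.7); print(blk(0,.105))"
```

```text
shift mm [-393. -379.    1.] turn 23.9 yaw -74.8 dist 546
shift mm [-751.  -583.7   51.6] turn 23.9 yaw -74.8 dist 953
[0.51048649 0.09877283]
```

Call:
play_rows:
  rows:
    - [[-0.04, -0.039, 0], 4, 1]
    - [[-0.08, -0.077, 0], 8, 1]
    - [[-0.118, -0.114, 0], 12, 1]
    - [[-0.157, -0.152, 0], 16, 1]
    - [[-0.196, -0.19, 0], 20, 1]
    - [[-0.236, -0.227, 0], 24, 1]
    - [[-0.275, -0.265, 0], 24, 1]
    - [[-0.314, -0.303, 0], 24, 1]
    - [[-0.354, -0.341, 0], 24, 1]
    - [[-0.393, -0.379, 0], 24, 1]

```text
time_s: 1.1
tcp_pos: [0.3981, -0.1384, 0.2307]
eef_rot: [-2.044, 2.384, 0.002]
ft_force: [1.4, -1.2, -0.5]
finger_gap: 0.999
```

```bash
python3 -c "
from h import *
go(.5235,.2993,.15,-98.7); print(sense()['time_s'])"
```

```text
shift mm [-451.6  -57.1   81.4] turn -0.1 yaw -98.8 dist 462
1.1
```

Call:
play_rows:
  rows:
    - [[-0.045, -0.006, 0], 0, 1]
    - [[-0.09, -0.012, 0], 0, 1]
    - [[-0.135, -0.018, 0], 0, 1]
    - [[-0.18, -0.024, 0], 0, 1]
    - [[-0.225, -0.03, 0], 0, 1]
    - [[-0.27, -0.036, 0.01], 0, 1]
    - [[-0.32, -0.042, 0.03], 0, 1]
    - [[-0.37, -0.048, 0.05], 0, 1]
    - [[-0.42, -0.054, 0.07], 0, 1]
    - [[-0.452, -0.057, 0.081], 0, 1]

```text
time_s: 2.1
tcp_pos: [0.5232, 0.3016, 0.1485]
eef_rot: [2.045, -2.384, -0.003]
ft_force: [0.7, -1.1, 0.3]
finger_gap: 1.002
```

Run:
```python
from h import *
P=pose('wrist'); p,d=capture('wrist'); cv2.imwrite('pics/w1.png',p); X=pts('wrist',d,P); 
m=(d>0)&(abs(X[...,2]-.062)<.008)&(X[...,1]>.2)&(X[...,0]>.46)&(X[...,0]<.64)
m=cv2.morphologyEx(m.astype(np.uint8),cv2.MORPH_OPEN,np.ones((9,9)))>0
q=X[m]; print(m.sum(),cv2.minAreaRect((q[:,:2]*1000).astype(np.float32)),np.median(q[:,2]))
go(.5235,.2993,.034,-98.7); s=sense();print(s['tcp_pos'],s['time_s'])
```

```text
13256 ((538.2420654296875, 301.5326843261719), (34.06993103027344, 160.56678771972656), 81.30794525146484) 0.060384292740682716
shift mm [  7.3  -3.2 109.3] turn 0.1 yaw -98.6 dist 110
[0.52225981 0.30672157 0.14332794] 2.15
```

View pics/w1.png

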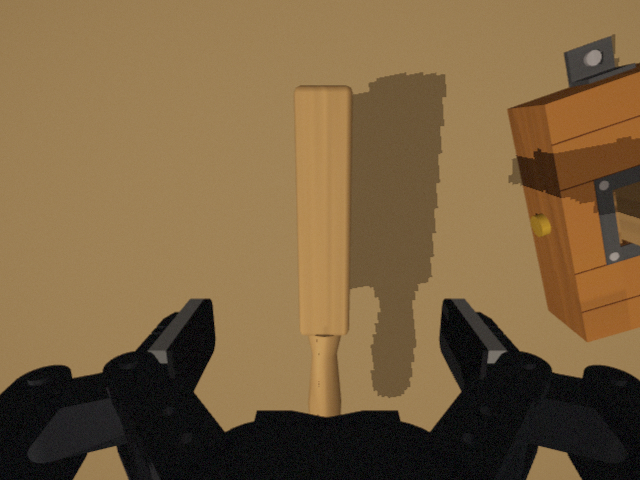

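The wrist view confirms the brush back: 34×160 mm, rows 87–335 and columns 295–350, between the open fingers. I descend and grip.

Call:
play_rows:
  rows:
    - [[0.005, -0.003, 0.04], 0, 1]
    - [[0.005, -0.004, 0.075], 0, 1]
    - [[0.005, -0.004, 0.1], 0, 1]
    - [[0.005, -0.004, 0.113], 0, 1]
    - [[0.005, -0.004, 0.113], 0, 1]
    - [[0.005, -0.004, 0.113], 0, -1]
    - [[0.005, -0.004, 0.113], 0, -1]
    - [[0.005, -0.004, 0.113], 0, -1]
    - [[0.005, -0.004, 0.113], 0, -1]
    - [[0.005, -0.004, 0.113], 0, -1]
  grip_force: 60

```text
time_s: 3.15
tcp_pos: [0.5255, 0.302, 0.0322]
eef_rot: [2.049, -2.38, -0.009]
ft_force: [-0.7, 0.5, 6.1]
finger_gap: 0.391
```

Call:
play_rows:
  rows:
    - [[0, 0, 0], 0, -1]
    - [[0, 0, 0], 0, -1]
    - [[0, 0, -0.02], 0, -1]
    - [[0, 0, -0.06], 0, -1]
    - [[0, 0, -0.1], 0, -1]
    - [[0, 0, -0.13], 0, -1]
    - [[0, 0, -0.15], 0, -1]
    - [[0, 0, -0.15], 0, -1]
    - [[0, 0, -0.15], 0, -1]

```text
time_s: 4.05
tcp_pos: [0.526, 0.3013, 0.1809]
eef_rot: [2.048, -2.379, -0.01]
ft_force: [-0.2, -0.1, -2.5]
finger_gap: 0.391
```

```bash
python3 -c "
from h import *
s=sense();print(s['tcp_pos'],s['finger_gap'],s['ft_force'],s['torque'])
p=blk(-.012,.045); go(*p,.18,-79.9); go(*p,.085,-79.9); print(p)"
```

```text
[0.52601693 0.30133047 0.18091972] 0.39071925015675346 [-0.17359785 -0.09783859 -2.51346836] [-0.02257762  0.04594579 -0.01766676]
shift mm [ 2.633e+02 -2.260e+01  2.000e-01] turn -18.7 yaw -98.6 dist 264
shift mm [263.5 -23.2  95.2] turn -18.7 yaw -98.6 dist 281
[0.50919446 0.03759824]
```

Call:
play_rows:
  rows:
    - [[0.02, -0.002, -0.02], -2, -1]
    - [[0.06, -0.005, -0.02], -6, -1]
    - [[0.1, -0.009, -0.02], -10, -1]
    - [[0.14, -0.012, -0.02], -14, -1]
    - [[0.18, -0.015, -0.02], -18.7, -1]
    - [[0.22, -0.019, -0.02], -18.7, -1]
    - [[0.25, -0.022, -0.02], -18.7, -1]
    - [[0.264, -0.023, -0.02], -18.7, -1]
    - [[0.264, -0.023, -0.02], -18.7, -1]
    - [[0.264, -0.023, -0.02], -18.7, -1]

```text
time_s: 5.05
tcp_pos: [0.5093, 0.0374, 0.1988]
eef_rot: [2.408, -2.015, -0.013]
ft_force: [-0.6, -0.3, -1.2]
finger_gap: 0.387
```

Run:
```python
from h import *
P=pose('wrist'); p,d=capture('wrist'); cv2.imwrite('pics/w2.png',p); X=pts('wrist',d,P)
s=sense();print(s['tcp_pos'],s['ft_force'])
m=(d>0)&(X[...,2]>s['tcp_pos'][2]+.015)&(X[...,2]<s['tcp_pos'][2]+.045)
m[:, :]&=(np.abs((X[...,:2]-s['tcp_pos'][:2])@[-np.sin(TH),np.cos(TH)])<.03)
m=cv2.morphologyEx(m.astype(np.uint8),cv2.MORPH_OPEN,np.ones((9,9)))>0
q=X[m];print(m.sum(),cv2.minAreaRect((q[:,:2]*1000).astype(np.float32)))
r=q[:,:2]-s['tcp_pos'][:2]; a=r@[np.cos(TH),np.sin(TH)]
for lo in np.arange(-.1,.1,.02):
    k=(a>lo)&(a<=lo+.02)
    if k.sum()>50: print(round(lo,2),k.sum(),np.median(q[k,2]))
pp=blk(-.012,.045); go(*pp,.085,-79.9)
```

```text
[0.50942037 0.03775443 0.19916618] [-0.21252603  0.50945811 -1.17138488]
42184 ((542.2437133789062, 39.009361267089844), (121.57188415527344, 58.23363494873047), 0.61665940284729)
-0.04 1287 0.22733518153342547
-0.02 5213 0.22742459571450038
0.0 8442 0.22748338226823026
0.02 6274 0.2273275831132173
0.04 7183 0.22729767899828052
0.06 8355 0.2273044533815181
0.08 5430 0.22712702869926782
shift mm [  0.7  -0.5 114.2] turn 0.1 yaw -79.8 dist 114
```

View pics/w2.png

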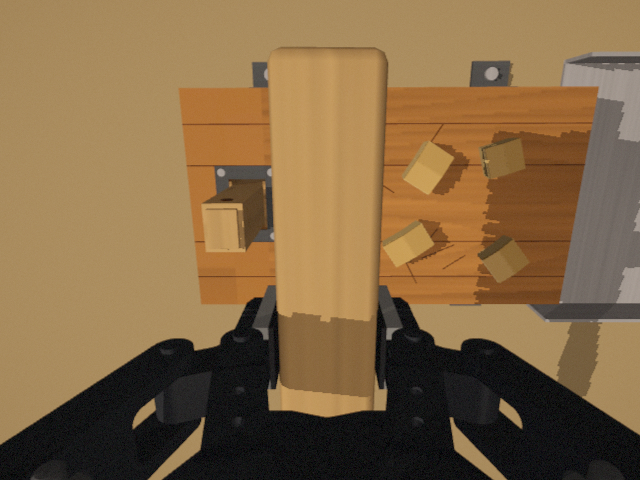

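Chips lie to the right of the brush and the post to its left, with clear gaps. The brush is level in the grip. I lower it and sweep.

Call:
play_rows:
  rows:
    - [[0, 0, 0.04], 0, -1]
    - [[0, 0, 0.08], 0, -1]
    - [[0, 0, 0.1], 0, -1]
    - [[0, 0, 0.11], 0, -1]
    - [[0, 0, 0.115], 0, -1]
    - [[0, 0, 0.115], 0, -1]
    - [[0, 0, 0.115], 0, -1]

```text
time_s: 5.8
tcp_pos: [0.5095, 0.0385, 0.0858]
eef_rot: [2.41, -2.015, -0.01]
ft_force: [-0.2, -0.0, -1.4]
finger_gap: 0.39
```

Call:
play_rows:
  rows:
    - [[0.01, 0, 0], 0, -1]
    - [[0.025, 0, 0], 0, -1]
    - [[0.04, 0, 0], 0, -1]
    - [[0.055, 0, 0], 0, -1]
    - [[0.07, 0, 0], 0, -1]
    - [[0.085, 0, 0], 0, -1]
    - [[0.1, 0, 0], 0, -1]
    - [[0.115, 0, 0], 0, -1]
    - [[0.125, 0, 0], 0, -1]
    - [[0.125, 0, 0], 0, -1]

```text
time_s: 6.8
tcp_pos: [0.5318, -0.086, 0.0851]
eef_rot: [2.408, -2.016, -0.01]
ft_force: [-0.7, -0.3, -1.7]
finger_gap: 0.385
```

Run:
```python
from h import *
p,d=capture('side'); cv2.imwrite('pics/s3.png',p[150:,120:]); s=sense(); print(s['tcp_pos'],s['ft_force']); go(*blk(-.012,-.195),s['tcp_pos'][2],-79.9)
```

```text
[ 0.53166739 -0.08511222  0.08505752] [-0.31078803  0.57905278 -1.68285799]
shift mm [115.2   0.7  -0.6] turn 0.1 yaw -79.8 dist 115
```

View pics/s3.png

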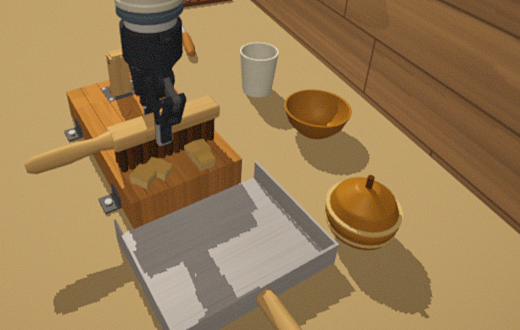

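The brush is pushing all four chips along: a pair at about (152,175) and a pair at about (202,153). Both pairs are inside the bristle width. I continue past the block's edge.

Call:
play_rows:
  rows:
    - [[0.012, 0, 0.001], 0, -1]
    - [[0.027, 0, 0.001], 0, -1]
    - [[0.042, 0, 0.001], 0, -1]
    - [[0.057, 0, 0.001], 0, -1]
    - [[0.072, 0, 0.001], 0, -1]
    - [[0.087, 0, 0.001], 0, -1]
    - [[0.102, 0, 0.001], 0, -1]
    - [[0.117, 0, 0.001], 0, -1]
    - [[0.122, 0, 0.001], 0, -1]
    - [[0.122, 0, 0.001], 0, -1]

```text
time_s: 7.85
tcp_pos: [0.5532, -0.206, 0.0833]
eef_rot: [2.408, -2.017, -0.011]
ft_force: [-0.2, 0.6, -1.3]
finger_gap: 0.388
```

Call:
play_rows:
  rows:
    - [[0, 0, -0.02], 0, -1]
    - [[0, 0, -0.06], 0, -1]
    - [[0, 0, -0.1], 0, -1]
    - [[0, 0, -0.115], 0, -1]
    - [[0, 0, -0.115], 0, -1]

```text
time_s: 8.35
tcp_pos: [0.555, -0.2065, 0.2014]
eef_rot: [-2.408, 2.016, 0.002]
ft_force: [1.0, -0.0, -2.0]
finger_gap: 0.39
```

Run:
```python
from h import *
p,d=capture('side'); q,_=capture('top')
cv2.imwrite('pics/m4.png',np.vstack([p[180:,120:560],q[200:370,200:640]])); s=sense(); print(s['tcp_pos'],s['ft_force'],s['finger_gap']); go(.5255,.302,.2,-98.6)
```

```text
[ 0.55350468 -0.20602526  0.19635989] [ 0.95549681 -0.72490657 -2.89582934] 0.38697761472780784
shift mm [-505.1  -61.7   -0.7] turn 18.7 yaw -79.9 dist 509
```

View pics/m4.png

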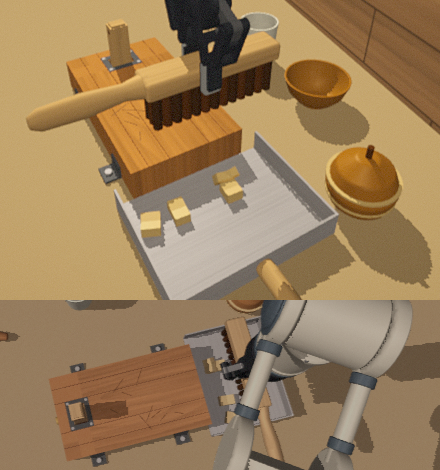

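All four chips are in the pan, at (150,222), (180,210), (232,190) and (228,172) in the side view. The block top is clear. I carry the brush back to where it stood.

Call:
play_rows:
  rows:
    - [[-0.02, -0.002, 0], 0, -1]
    - [[-0.06, -0.007, 0], 0, -1]
    - [[-0.105, -0.013, 0], 0, -1]
    - [[-0.15, -0.018, 0], 0, -1]
    - [[-0.195, -0.024, 0], 3, -1]
    - [[-0.24, -0.029, 0], 6, -1]
    - [[-0.285, -0.035, 0], 9, -1]
    - [[-0.33, -0.04, 0], 12, -1]
    - [[-0.375, -0.046, 0], 15, -1]
    - [[-0.42, -0.051, 0], 18.7, -1]

```text
time_s: 9.45
tcp_pos: [0.5285, 0.218, 0.1951]
eef_rot: [2.042, -2.378, -0.017]
ft_force: [0.4, -0.2, -0.7]
finger_gap: 0.385
```

```bash
python3 -c "
from h import *
go(.5255,.302,.05,-98.6)"
```

```text
shift mm [-82.3  13.8 145.4] turn -0.1 yaw -98.7 dist 168
```

Call:
play_rows:
  rows:
    - [[-0.04, 0.007, 0.0], 0, -1]
    - [[-0.07, 0.012, 0.02], 0, -1]
    - [[-0.082, 0.014, 0.06], 0, -1]
    - [[-0.082, 0.014, 0.1], 0, -1]
    - [[-0.082, 0.014, 0.13], 0, -1]
    - [[-0.082, 0.014, 0.145], 0, -1]
    - [[-0.082, 0.014, 0.155], 0, -1]
    - [[-0.082, 0.014, 0.159], 0, -1]
    - [[-0.082, 0.014, 0.162], 0, -1]
    - [[-0.082, 0.014, 0.162], 0, -1]

```text
time_s: 10.45
tcp_pos: [0.5258, 0.3019, 0.0347]
eef_rot: [2.043, -2.38, -0.016]
ft_force: [0.0, 0.5, -1.4]
finger_gap: 0.385
```

```bash
python3 -c "
from h import *
s=sense(); print(s['tcp_pos'],s['ft_force']);go(.5255,.302,.0315,-98.6)"
```

```text
[0.5257926  0.30194015 0.03468916] [ 0.01938556  0.51207343 -1.44798422]
shift mm [-0.   0.3  3.2] turn -0.1 yaw -98.7 dist 3
```

Call:
play_rows:
  rows:
    - [[0, 0, 0.002], 0, -1]
    - [[0, 0, 0.003], 0, -1]
    - [[0, 0, 0.003], 0, -1]
    - [[0, 0, 0.003], 0, 1]
    - [[0, 0, 0.003], 0, 1]
    - [[0, 0, 0.003], 0, 1]
    - [[0, 0, 0.003], 0, 1]
    - [[0, 0, 0.003], 0, 1]
    - [[0, 0, -0.02], 0, 1]
    - [[0, 0, -0.05], 0, 1]

```text
time_s: 11.45
tcp_pos: [0.525, 0.3011, 0.0829]
eef_rot: [2.04, -2.377, -0.018]
ft_force: [1.3, 0.1, -0.3]
finger_gap: 1.005
```

Call:
play_rows:
  rows:
    - [[0, 0, -0.05], 0, 1]
    - [[0, 0, -0.09], 0, 1]
    - [[0, 0, -0.11], 0, 1]
    - [[0.01, 0, -0.12], -3, 1]
    - [[0.04, 0, -0.12], -8, 1]
    - [[0.08, 0, -0.12], -13, 1]
    - [[0.12, 0, -0.12], -18.7, 1]
    - [[0.15, 0, -0.12], -18.7, 1]
    - [[0.15, 0, -0.12], -18.7, 1]

```text
time_s: 12.35
tcp_pos: [0.5039, 0.1495, 0.2034]
eef_rot: [2.396, -2.02, -0.018]
ft_force: [1.5, 0.1, -0.6]
finger_gap: 1.0
```

Run:
```python
from h import *
q,d=capture('top'); X=pts('top',d); ok=d>0
s=sense();print(s['tcp_pos'],s['finger_gap'],s['joints'])
v,u=np.mgrid[:480,:640]
m=ok&(u>255)&(u<300)&(v>290)&(v<330)&(X[...,2]>.115)&(X[...,2]<.14); print('post',m.sum(),cv2.minAreaRect((X[m][:,:2]*1000).astype(np.float32)) if m.sum()>20 else '')
for w in('top','side'):
    p=q if w=='top' else capture('side')[0]
    cv2.imwrite('pics/%s5.png'%w,p)
cv2.imwrite('pics/m5.png',np.vstack([q[200:440,140:540],p[180:,120:520]]))
go(.5100,.0988,.16,-79.9); go(.5100,.0988,.078,-79.9)
```

```text
[0.50408309 0.15122921 0.20331111] 0.9998697479020792 [ 0.22308798 -0.10019956  1.4708919   0.00587704  1.78350376  1.62387082]
post 134 ((504.7068786621094, 97.96308898925781), (20.58826446533203, 23.838356018066406), 11.033655166625977)
shift mm [53.9  2.9 42.9] turn -0.2 yaw -80.1 dist 69
shift mm [ 54.4   1.8 124.9] turn -0.2 yaw -80.1 dist 136
```

View pics/m5.png

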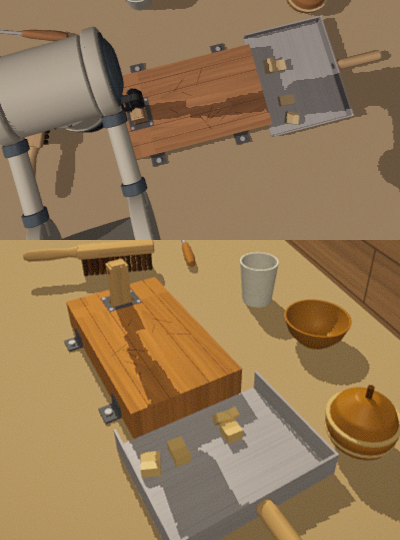

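Call:
play_rows:
  rows:
    - [[0.02, 0.001, 0], 0, 1]
    - [[0.045, 0.002, 0], 0, 1]
    - [[0.054, 0.003, 0], 0, 1]
    - [[0.054, 0.003, 0.02], 0, 1]
    - [[0.054, 0.002, 0.03], 0, 1]
    - [[0.054, 0.002, 0.03], 0, 1]
    - [[0.054, 0.002, 0.03], 0, 1]

```text
time_s: 13.15
tcp_pos: [0.5109, 0.0996, 0.1728]
eef_rot: [2.4, -2.016, -0.021]
ft_force: [0.4, 0.2, 0.4]
finger_gap: 0.997
```

Run:
```python
from h import *
P=pose('wrist'); p,d=capture('wrist'); cv2.imwrite('pics/w6.png',p); X=pts('wrist',d,P)
s=sense();print(s['tcp_pos'],s['joint_velocities'].round(3))
r=(X[...,:2]-[.51,.0988]); m=(d>0)&(abs(X[...,2]-.124)<.008)&(np.hypot(r[...,0],r[...,1])<.04)
m=cv2.morphologyEx(m.astype(np.uint8),cv2.MORPH_OPEN,np.ones((7,7)))>0
print(m.sum(),cv2.minAreaRect((X[m][:,:2]*1000).astype(np.float32)),np.median(X[m][:,2]))
go(.5100,.0988,.079,-79.9)
```

```text
[0.51114558 0.09949465 0.17337629] [-0.004 -0.008 -0.008 -0.002 -0.002 -0.001]
2397 ((512.136474609375, 100.49310302734375), (30.72772789001465, 24.026166915893555), 10.20463752746582) 0.12289015121352176
shift mm [ 1.   0.  94.4] turn -0.2 yaw -80.1 dist 94
```

View pics/w6.png

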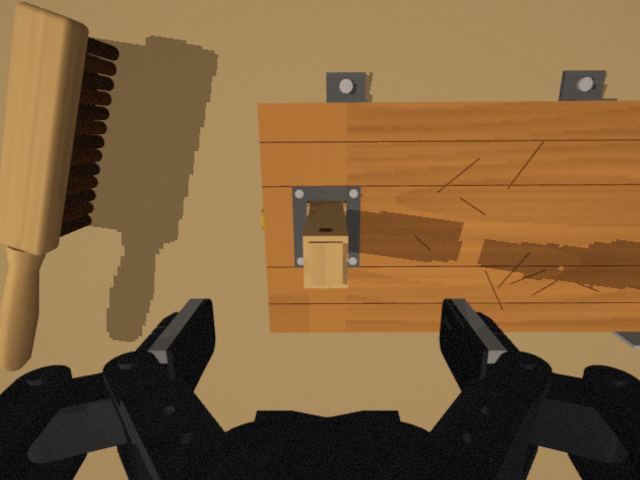

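The post top is seen at (326,240), with measured centre (512,100.5) mm and size 30.7×24.0 mm at z 123. It is centred between the jaws. I descend and grip its ±y faces.

Call:
play_rows:
  rows:
    - [[0, -0.001, 0.03], 0, 1]
    - [[0, -0.001, 0.06], 0, 1]
    - [[0, -0.001, 0.08], 0, 1]
    - [[0, -0.001, 0.094], 0, 1]
    - [[0, -0.001, 0.094], 0, 1]
    - [[0, -0.001, 0.094], 0, -1]
    - [[0, -0.001, 0.094], 0, -1]
    - [[0, -0.001, 0.094], 0, -1]
    - [[0, -0.001, 0.094], 0, -1]
    - [[0, -0.001, 0.094], 0, -1]
  grip_force: 100

```text
time_s: 14.2
tcp_pos: [0.5112, 0.1003, 0.0804]
eef_rot: [2.402, -2.018, -0.019]
ft_force: [-0.9, 1.3, 3.6]
finger_gap: 0.27
```

Call:
play_rows:
  rows:
    - [[0, 0, 0], 0, -1]
    - [[0, 0, 0], 0, -1]
    - [[0, 0, 0], 0, -1]

```text
time_s: 14.5
tcp_pos: [0.5112, 0.1004, 0.0804]
eef_rot: [2.402, -2.017, -0.019]
ft_force: [-0.3, 0.1, 0.4]
finger_gap: 0.269
```

```bash
python3 -c "
from h import *
s=sense(); print(s['tcp_pos'],s['ft_force'],s['torque'],s['finger_gap'],s['eef_rot'])
b=R.from_euler('z',-TH).apply(s['tcp_pos']-[*C,0]);print(b)"
```

```text
[0.51121055 0.100383   0.08042642] [-0.30151983  0.10315528  0.38018464] [ 0.15389654  0.12270752 -0.02304065] 0.2693646076754517 [ 2.40211081 -2.01748225 -0.0190688 ]
[0.00099521 0.10645824 0.08042642]
```

Call:
play_rows:
  rows:
    - [[0, 0.003, 0], 0, -1]
    - [[0, 0.006, 0], 0, -1]
    - [[0, 0.009, 0], 0, -1]
    - [[0, 0.012, 0], 0, -1]
    - [[0, 0.014, 0], 0, -1]
    - [[0, 0.014, 0], 0, -1]

```text
time_s: 15.1
tcp_pos: [0.5006, 0.0985, 0.0807]
eef_rot: [-2.404, 2.019, 0.01]
ft_force: [13.6, 3.1, -7.7]
finger_gap: 0.267
```

Call:
play_rows:
  rows:
    - [[0, -0.004, -0.0005], 0, -1]
    - [[0, -0.008, -0.001], 0, -1]
    - [[0, -0.012, -0.001], 0, -1]
    - [[0, -0.016, -0.001], 0, -1]
    - [[0, -0.02, -0.001], 0, -1]
    - [[0, -0.024, -0.001], 0, -1]
    - [[0, -0.027, -0.001], 0, -1]
    - [[0, -0.027, -0.001], 0, -1]

```text
time_s: 15.9
tcp_pos: [0.5228, 0.1025, 0.0794]
eef_rot: [2.4, -2.015, -0.023]
ft_force: [-14.5, -1.3, 1.4]
finger_gap: 0.267
```

```bash
cat >> h.py <<'E'
def st():
    s=sense(); print('t',s['time_s'],'blk',R.from_euler('z',-TH).apply(s['tcp_pos']-[*C,0]).round(4),'F',s['ft_force'].round(1),'M',s['torque'].round(2),'gap',round(s['finger_gap'],3),'rot',s['eef_rot'].round(3))
E
python3 - <<'E'
from h import *
st(); p,d=capture('side'); cv2.imwrite('pics/s7.png',cv2.resize(p[170:330,150:350],None,fx=3,fy=3))
E
```

```text
t 15.9 blk [0.0128 0.1065 0.0794] F [-14.5  -1.3   1.4] M [-0.31  2.64  0.11] gap 0.267 rot [ 2.4   -2.015 -0.023]
```

View pics/s7.png

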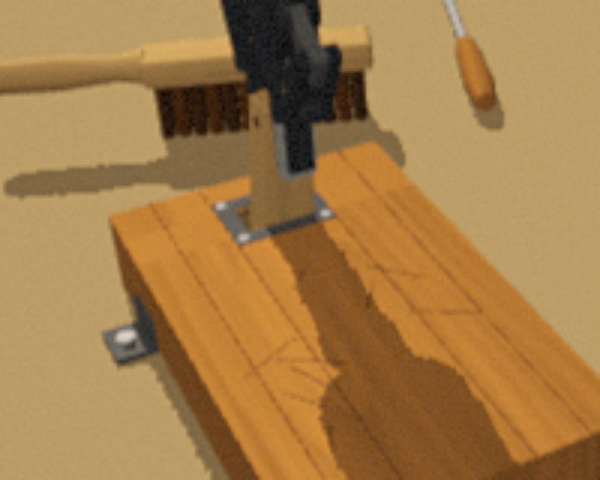

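The post leans with the tool at about 14 N sideways, and its left edge is tipped relative to before. I continue rocking, easing up about 3 mm per swing.

Call:
play_rows:
  rows:
    - [[0, 0.004, -0.0008], 0, -1]
    - [[0, 0.008, -0.0016], 0, -1]
    - [[0, 0.012, -0.0024], 0, -1]
    - [[0, 0.016, -0.003], 0, -1]
    - [[0, 0.02, -0.003], 0, -1]
    - [[0, 0.024, -0.003], 0, -1]
    - [[0, 0.028, -0.003], 0, -1]
    - [[0, 0.028, -0.003], 0, -1]

```text
time_s: 16.75
tcp_pos: [0.4991, 0.0982, 0.0821]
eef_rot: [-2.405, 2.02, 0.012]
ft_force: [18.7, 4.4, -15.4]
finger_gap: 0.268
```

Call:
play_rows:
  rows:
    - [[0, -0.004, -0.001], 0, -1]
    - [[0, -0.008, -0.002], 0, -1]
    - [[0, -0.013, -0.003], 0, -1]
    - [[0, -0.018, -0.0035], 0, -1]
    - [[0, -0.022, -0.0035], 0, -1]
    - [[0, -0.026, -0.003], 0, -1]
    - [[0, -0.029, -0.003], 0, -1]
    - [[0, -0.029, -0.003], 0, -1]

```text
time_s: 17.55
tcp_pos: [0.5227, 0.1024, 0.0819]
eef_rot: [2.398, -2.013, -0.027]
ft_force: [-13.0, -1.3, -1.2]
finger_gap: 0.269
```

Run:
```python
from h import *
st(); p,d=capture('wrist'); cv2.imwrite('pics/w8.png',p)
```

```text
t 17.55 blk [0.0127 0.1064 0.0819] F [-13.   -1.3  -1.2] M [-0.39  2.69  0.15] gap 0.269 rot [ 2.398 -2.013 -0.027]
```

View pics/w8.png

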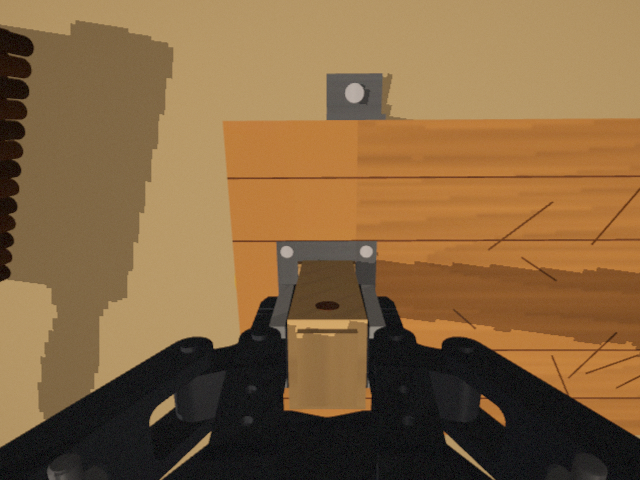

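```bash
cat >> h.py <<'E'
def post(save=None):
    P=pose('wrist'); p,d=capture('wrist'); st(); X=pts('wrist',d,P)
    if save: cv2.imwrite(save,p)
    s=sense()
    hits=[]
    for nm,(r0,r1) in dict(face=(268,300),top=(345,395)).items():
        m=np.zeros(d.shape,bool); m[r0:r1,300:356]=True; m&=d>0; q=X[m]
        q=q[np.abs(q[:,2]-np.median(q[:,2]))<.03]
        B=R.from_euler('z',-TH).apply(q-[*C,0]); c=np.median(B,0)
        for _ in range(3):
            V=np.linalg.svd(B-B.mean(0),full_matrices=False)[2][2]; e=(B-B.mean(0))@V; B=B[abs(e)<2*e.std()+1e-4]
        V=V*np.sign(V[2] if nm=='top' else V[0])
        print(nm,len(B),'mean',B.mean(0).round(4),'normal',V.round(3),'lean deg',round(np.degrees(np.arctan2(V[0],V[2])) if nm=='top' else np.degrees(-np.arctan2(V[2],V[0])),1),'rms',e.std().round(4))
E
python3 -c "
from h import *
post()"
```

```text
t 17.65 blk [0.0126 0.1065 0.0819] F [-14.   -1.4  -1.7] M [-0.41  2.6   0.11] gap 0.273 rot [ 2.398 -2.013 -0.027]
face 1738 mean [0.0255 0.1055 0.0849] normal [ 0.995 -0.001 -0.101] lean deg 5.8 rms 0.0002
top 2653 mean [0.0146 0.1052 0.1243] normal [ 0.092 -0.009  0.996] lean deg 5.3 rms 0.0005
```

The wrist camera shows the post leaning only about 5.5° because the pads resist pivoting. I lower the grip force and lean further.

Call:
play_rows:
  rows:
    - [[0, 0, 0], 0, -1]
    - [[0, -0.002, 0], 0, -1]
    - [[0, -0.004, 0], 0, -1]
    - [[0, -0.006, 0], 0, -1]
    - [[0, -0.006, 0], 0, -1]
  grip_force: 50

```text
time_s: 18.15
tcp_pos: [0.5234, 0.1026, 0.0818]
eef_rot: [2.39, -2.006, -0.04]
ft_force: [-22.7, -3.3, 13.1]
finger_gap: 0.269
```

```bash
python3 -c "
from h import *
post()"
```

```text
t 18.2 blk [0.0134 0.1065 0.0818] F [-22.3  -3.7  12.4] M [-0.67  4.14  0.13] gap 0.265 rot [ 2.39  -2.006 -0.04 ]
face 1744 mean [0.0263 0.1055 0.0845] normal [ 0.993 -0.001 -0.115] lean deg 6.6 rms 0.0002
top 2657 mean [0.0159 0.1052 0.1241] normal [ 0.106 -0.002  0.994] lean deg 6.1 rms 0.0005
```

Call:
play_rows:
  rows:
    - [[0, -0.004, 0], 0, -1]
    - [[0, -0.006, 0], 0, -1]
    - [[0, -0.008, 0], 0, -1]
    - [[0, -0.008, 0], 0, -1]
  grip_force: 25

```text
time_s: 18.6
tcp_pos: [0.5253, 0.1028, 0.0815]
eef_rot: [2.381, -1.998, -0.056]
ft_force: [-25.1, -4.4, 14.4]
finger_gap: 0.265
```

```bash
python3 -c "
from h import *
post()"
```

```text
t 18.65 blk [0.0153 0.1064 0.0815] F [-25.3  -3.7  14.6] M [-0.81  4.75  0.05] gap 0.264 rot [ 2.381 -1.998 -0.055]
face 1746 mean [0.0272 0.1055 0.0818] normal [ 0.989  0.003 -0.149] lean deg 8.6 rms 0.0002
top 2643 mean [0.0186 0.1052 0.1239] normal [ 0.139 -0.008  0.99 ] lean deg 8.0 rms 0.0005
```

Call:
play_rows:
  rows:
    - [[0, 0.005, -0.001], 0, -1]
    - [[0, 0.01, -0.002], 0, -1]
    - [[0, 0.015, -0.003], 0, -1]
    - [[0, 0.02, -0.0035], 0, -1]
    - [[0, 0.025, -0.004], 0, -1]
    - [[0, 0.03, -0.004], 0, -1]
    - [[0, 0.035, -0.004], 0, -1]
    - [[0, 0.038, -0.004], 0, -1]
    - [[0, 0.038, -0.004], 0, -1]
  grip_force: 45

```text
time_s: 19.55
tcp_pos: [0.4932, 0.0971, 0.0866]
eef_rot: [2.389, -2.005, -0.042]
ft_force: [22.8, 4.3, -17.7]
finger_gap: 0.272
```

```bash
python3 -c "
from h import *
post('pics/w9.png')"
```

```text
t 19.6 blk [-0.0173  0.1064  0.0865] F [ 22.6   4.1 -16.7] M [ 0.97 -4.41  0.08] gap 0.267 rot [ 2.389 -2.004 -0.043]
face 1700 mean [0.0023 0.1053 0.104 ] normal [ 0.987 -0.001  0.16 ] lean deg -9.2 rms 0.0003
top 2647 mean [-0.016   0.1052  0.1273] normal [-0.174 -0.008  0.985] lean deg -10.0 rms 0.0004
```

The lean is now about −9.6° and the foot has risen about 4 mm. I keep rocking and easing up.

Call:
play_rows:
  rows:
    - [[0, -0.005, -0.001], 0, -1]
    - [[0, -0.01, -0.002], 0, -1]
    - [[0, -0.015, -0.003], 0, -1]
    - [[0, -0.02, -0.004], 0, -1]
    - [[0, -0.025, -0.005], 0, -1]
    - [[0, -0.03, -0.005], 0, -1]
    - [[0, -0.035, -0.005], 0, -1]
    - [[0, -0.039, -0.005], 0, -1]
    - [[0, -0.039, -0.005], 0, -1]

```text
time_s: 20.5
tcp_pos: [0.525, 0.103, 0.0873]
eef_rot: [2.378, -1.994, -0.062]
ft_force: [-22.7, -2.9, 1.8]
finger_gap: 0.269
```

```bash
cat >> h.py <<'E'
_st=st
def st():
    _st(); M=R.from_euler('z',-TH).as_matrix()@R.from_rotvec(sense()['eef_rot']).as_matrix(); print('tool z in blk',M[:,2].round(3),'tool y',M[:,1].round(3))
E
python3 -c "
from h import *
post()"
```

```text
t 20.55 blk [0.0151 0.1066 0.0873] F [-22.7  -3.4   3. ] M [-0.61  4.16  0.17] gap 0.263 rot [ 2.378 -1.995 -0.062]
tool z in blk [-0.054  0.007 -0.999] tool y [-0.999  0.001  0.054]
face 1762 mean [0.0276 0.1056 0.0888] normal [ 0.991 -0.001 -0.137] lean deg 7.9 rms 0.0002
top 2626 mean [0.0175 0.1054 0.1282] normal [ 0.13  -0.012  0.991] lean deg 7.5 rms 0.0005
```

Call:
play_rows:
  rows:
    - [[0, 0.005, -0.001], 0, -1]
    - [[0, 0.01, -0.002], 0, -1]
    - [[0, 0.015, -0.003], 0, -1]
    - [[0, 0.02, -0.004], 0, -1]
    - [[0, 0.025, -0.005], 0, -1]
    - [[0, 0.03, -0.005], 0, -1]
    - [[0, 0.035, -0.005], 0, -1]
    - [[0, 0.039, -0.005], 0, -1]
    - [[0, 0.039, -0.005], 0, -1]

```text
time_s: 21.45
tcp_pos: [0.4905, 0.0967, 0.0927]
eef_rot: [2.384, -1.999, -0.053]
ft_force: [18.1, 3.8, -17.6]
finger_gap: 0.267
```

Call:
play_rows:
  rows:
    - [[0, -0.005, -0.001], 0, -1]
    - [[0, -0.01, -0.002], 0, -1]
    - [[0, -0.015, -0.004], 0, -1]
    - [[0, -0.02, -0.006], 0, -1]
    - [[0, -0.025, -0.007], 0, -1]
    - [[0, -0.03, -0.007], 0, -1]
    - [[0, -0.035, -0.007], 0, -1]
    - [[0, -0.041, -0.007], 0, -1]
    - [[0, -0.041, -0.007], 0, -1]

```text
time_s: 22.35
tcp_pos: [0.526, 0.103, 0.0948]
eef_rot: [2.374, -1.991, -0.068]
ft_force: [-15.4, -2.2, -2.5]
finger_gap: 0.269
```

```bash
python3 -c "
from h import *
post()"
```

```text
t 22.4 blk [0.016  0.1065 0.0948] F [-14.3  -2.   -2.4] M [-0.48  3.04  0.02] gap 0.271 rot [ 2.375 -1.991 -0.068]
tool z in blk [-0.06   0.007 -0.998] tool y [-0.998  0.001  0.06 ]
face 1738 mean [0.0288 0.1055 0.0967] normal [ 0.99   0.001 -0.142] lean deg 8.2 rms 0.0002
top 2651 mean [0.017  0.1052 0.1336] normal [ 0.131 -0.008  0.991] lean deg 7.5 rms 0.0005
```

Call:
play_rows:
  rows:
    - [[0, 0.005, 0], 0, -1]
    - [[0, 0.01, -0.001], 0, -1]
    - [[0, 0.015, -0.001], 0, -1]
    - [[0, 0.02, -0.001], 0, -1]
    - [[0, 0.025, -0.001], 0, -1]
    - [[0, 0.03, -0.001], 0, -1]
    - [[0, 0.035, -0.001], 0, -1]
    - [[0, 0.039, -0.001], 0, -1]
    - [[0, 0.039, -0.001], 0, -1]

```text
time_s: 23.3
tcp_pos: [0.4912, 0.0967, 0.0982]
eef_rot: [2.38, -1.996, -0.058]
ft_force: [14.8, 4.1, -9.9]
finger_gap: 0.267
```

```bash
python3 -c "
from h import *
post()"
```

```text
t 23.35 blk [-0.0193  0.1064  0.0982] F [ 13.5   2.8 -11.5] M [ 0.6  -2.98  0.1 ] gap 0.273 rot [ 2.38  -1.996 -0.058]
tool z in blk [-0.05   0.007 -0.999] tool y [-0.999  0.001  0.05 ]
face 1732 mean [1.000e-04 1.053e-01 1.144e-01] normal [ 0.987 -0.002  0.162] lean deg -9.4 rms 0.0003
top 2563 mean [-0.0198  0.1053  0.1351] normal [-0.18  -0.005  0.984] lean deg -10.4 rms 0.0004
```

Call:
play_rows:
  rows:
    - [[0, -0.005, -0.0007], 0, -1]
    - [[0, -0.01, -0.0015], 0, -1]
    - [[0, -0.015, -0.002], 0, -1]
    - [[0, -0.02, -0.0025], 0, -1]
    - [[0, -0.023, -0.0025], 0, -1]
    - [[0, -0.023, -0.0025], 0, -1]
    - [[0, -0.023, -0.0025], 0, -1]

```text
time_s: 24.05
tcp_pos: [0.5117, 0.1003, 0.0989]
eef_rot: [2.376, -1.993, -0.065]
ft_force: [-7.9, -2.1, 0.9]
finger_gap: 0.264
```

```bash
python3 -c "
from h import *
post()"
```

```text
t 24.1 blk [0.0015 0.1063 0.099 ] F [-8.  -0.7  0.5] M [-0.22  1.85  0.2 ] gap 0.268 rot [ 2.377 -1.993 -0.065]
tool z in blk [-0.057  0.007 -0.998] tool y [-0.998  0.001  0.057]
face 1735 mean [0.0188 0.1053 0.1104] normal [ 1.    -0.001  0.004] lean deg -0.2 rms 0.0003
top 2646 mean [0.0013 0.1052 0.1364] normal [-0.018 -0.005  1.   ] lean deg -1.0 rms 0.0005
```

The post is upright again (lean −0.4°) and raised about 13.5 mm. One more lean with lift, back to upright, then the last few mm.

Call:
play_rows:
  rows:
    - [[0, -0.005, -0.001], 0, -1]
    - [[0, -0.01, -0.002], 0, -1]
    - [[0, -0.015, -0.003], 0, -1]
    - [[0, -0.019, -0.003], 0, -1]
    - [[0, -0.019, -0.003], 0, -1]
    - [[0, -0.013, -0.0025], 0, -1]
    - [[0, -0.007, -0.0025], 0, -1]
    - [[0, -0.001, -0.0025], 0, -1]
    - [[0, 0.002, -0.0025], 0, -1]
    - [[0, 0.002, -0.0025], 0, -1]
  grip_force: 70

```text
time_s: 25.1
tcp_pos: [0.5116, 0.1003, 0.101]
eef_rot: [2.38, -1.996, -0.059]
ft_force: [7.8, 1.5, -11.4]
finger_gap: 0.267
```

```bash
python3 -c "
from h import *
post()"
```

```text
t 25.15 blk [0.0014 0.1063 0.101 ] F [  8.6   2.7 -10.8] M [ 0.4  -1.89 -0.11] gap 0.268 rot [ 2.379 -1.996 -0.06 ]
tool z in blk [-0.052  0.007 -0.999] tool y [-0.999  0.001  0.052]
face 1722 mean [0.0173 0.1053 0.1098] normal [ 1.    -0.001 -0.01 ] lean deg 0.5 rms 0.0002
top 2638 mean [0.0008 0.1052 0.1382] normal [ 0.002 -0.004  1.   ] lean deg 0.1 rms 0.0005
```

Call:
play_rows:
  rows:
    - [[0, 0.003, -0.002], 0, -1]
    - [[0, -0.003, -0.003], 0, -1]
    - [[0, 0.003, -0.004], 0, -1]
    - [[0, -0.003, -0.005], 0, -1]
    - [[0, 0.003, -0.006], 0, -1]
    - [[0, -0.002, -0.007], 0, -1]
    - [[0, 0, -0.007], 0, -1]
    - [[0, 0, -0.007], 0, -1]
  grip_force: 100

```text
time_s: 25.95
tcp_pos: [0.5133, 0.1003, 0.1111]
eef_rot: [2.382, -1.998, -0.054]
ft_force: [-0.4, 0.1, -0.5]
finger_gap: 0.268
```

```bash
python3 -c "
from h import *
post()"
```

```text
t 26.0 blk [0.003  0.106  0.1111] F [-0.5 -0.  -0.8] M [-0.1   0.09  0.  ] gap 0.27 rot [ 2.382 -1.998 -0.054]
tool z in blk [-0.047  0.006 -0.999] tool y [-0.999  0.001  0.047]
face 1737 mean [0.0195 0.1049 0.121 ] normal [ 1.    -0.003  0.021] lean deg -1.2 rms 0.0003
top 2632 mean [0.0017 0.105  0.1476] normal [-0.034 -0.009  0.999] lean deg -1.9 rms 0.0005
```

The post is free (force about 0) with a lean of about −1.5°. I lift straight until it is just clear and centre it over the slot.

Call:
play_rows:
  rows:
    - [[0, 0.003, -0.003], 0, -1]
    - [[0, 0.004, -0.007], 0, -1]
    - [[0, 0.0045, -0.011], 0, -1]
    - [[0, 0.005, -0.015], 0, -1]
    - [[0, 0.005, -0.019], 0, -1]
    - [[0, 0.005, -0.022], 0, -1]
    - [[0, 0.005, -0.024], 0, -1]
    - [[0, 0.005, -0.024], 0, -1]
    - [[0, 0.005, -0.024], 0, -1]

```text
time_s: 26.9
tcp_pos: [0.5094, 0.0994, 0.1351]
eef_rot: [2.382, -1.998, -0.054]
ft_force: [0.2, -0.2, -1.7]
finger_gap: 0.27
```

Run:
```python
from h import *
post(); p,_=capture('side'); cv2.imwrite('pics/s10.png',np.hstack([cv2.resize(p[130:290,180:340],(640,640))[:600], np.vstack([cv2.resize(p,(160,120))]+[np.zeros((480,160,3),np.uint8)])])); cv2.imwrite('pics/s10f.png',p)
```

```text
t 26.95 blk [-0.001   0.1059  0.135 ] F [ 0.3 -0.3 -0.8] M [-0.06 -0.07 -0.01] gap 0.269 rot [ 2.382 -1.998 -0.055]
tool z in blk [-0.047  0.006 -0.999] tool y [-0.999  0.001  0.047]
face 1732 mean [0.0155 0.1048 0.1451] normal [ 1.    -0.003  0.021] lean deg -1.2 rms 0.0003
top 2619 mean [-0.0022  0.1048  0.1716] normal [-0.029 -0.008  1.   ] lean deg -1.6 rms 0.0005
```

View pics/s10f.png

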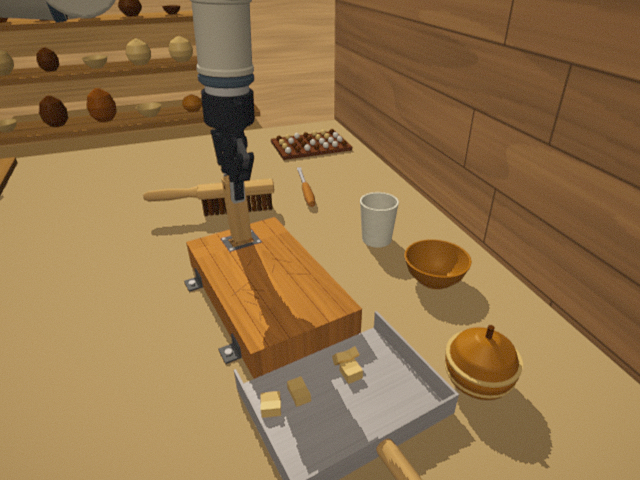

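The post hangs at about (238,205) above its slot plate at (240,242). Four chips are in the pan, the brush stands on the table, and the other objects are unmoved. The foot is at z ≈ 57–58 mm, 7 mm clear. Handing in.

```bash
python3 -c "
from h import *
st(); print(hand_in())"
```

```text
t 27.0 blk [-0.001   0.1059  0.135 ] F [-0.4  0.4 -1. ] M [-0.   -0.06 -0.03] gap 0.27 rot [ 2.382 -1.998 -0.055]
tool z in blk [-0.047  0.006 -0.999] tool y [-0.999  0.001  0.047]
the job is handed in; nothing more can be done
None
```

I finished the job and handed it in at 27 s. All four offcuts were swept into the scrap pan in one pass, and the brush is back standing on the table where it was. I then rocked the stop post free and am still holding it above its slot.

**Last checks:**
- **Post:** its foot is about 7 mm above the block's top. It leans about 1.5° by the wrist camera, and the force on the tool is near zero.
- **Offcuts and surroundings:** the last side view shows four chips in the pan, the brush on its bristles, and the bowl, cup, gourd and gouge apparently where they were.

**What did not go as planned:**
- **Smaller leans than planned:** the first swings leaned the post less than I intended, 5–6° where I measured. I lowered the grip force and pushed further. Later swings measured about 8° one way and 10° the other.
- **Tilted tool:** the tool ended about 3° off vertical because of give in the arm during rocking.
- **Possible slip:** the post may have slipped about 2 mm in the pads.
- **Camera offset:** the wrist camera read heights about 2 mm low.

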